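# Unlock the star-wheel index fixture

## Robot

A 6-joint arm with a two-finger parallel gripper is mounted at the origin on a cart in front of the work surface, level with it; the furniture and walls round the work are solid. World frame = base frame: x ahead of the robot, y to its left, z up, the work surface at z = 0. Lengths are in m, angles in rad, forces in N, time in s.
With the tool pointing down it reaches from about 0.25 to 0.725 m from the base axis. Payload 4 kg.
Tool frame: the origin (TCP) lies on the centre line of the jaws, within the pads' length; the fingertips stand 19 mm ahead of it and the grasp point (between the pads) is the TCP; z points along the fingers, y is the direction in which the jaws open and shut (so a half turn about z gives the same grasp; the last joint's range is limited). The gripper opens to 85 mm and grips with 20 to 120 N. Pads are 22 mm wide; open, the fingers measure 114 mm over their backs; the gripper's body (76 mm by 85 mm) begins 54 mm behind the grasp point. The pads swing forward as they close: fully open they stand 13 mm farther back than shut.
Start: joints at [1.331, 0.241, 0.005, 1.335, 0, 1.571], TCP at [0.119, 0.486, 0.25] pointing down, gripper open.
Joint ranges: [-2.72, 2.72], [-1.05, 1.87], [-1.09, 1.28], [-1.99, 2.15], [-1.42, 1.44], [-3.14, 3.14]. Speed limits (rad/s): [2.79, 2.79, 3.14, 3.14, 3.14, 3.14].

## Interface

Orientations are given as a unit quaternion [x, y, z, w].
In Python, from workcell import bot gives the robot as it stands. The module is installed in compiled form; this text tells all that it offers.
- The arm moves only by the shell command python3 -m handwheel 'ROWS' [OPENING]. ROWS is JSON, a list of rows, each an object of numbers: "dx", "dy", "dz": the shift along the tool's x, y, z as a fraction of full scale; "ax", "ay", "az": the turn, a rotation vector about the tool's x, y, z as a fraction of full scale. In form: [{"dx": .., "dy": .., "dz": .., "ax": .., "ay": .., "az": ..}, ...]. A call has 1 to 12 rows; each row shifts and turns the commanded pose from where the row before left it, along the tool's axes as they then stand; what a row does not reach is not made up. Full scale, the value 1, is 2.5 cm for a shift and 0.15 rad for a turn. A row lasts 1/10 s, in which the tool goes at most 50 mm and 8.59 degrees, less where a joint would pass 70% of its speed; a pose out of reach is approached as far as the arm can. A call with a number of a shift or a turn outside -1 to 1 is refused whole. A call with a gripper value outside its range is refused whole. OPENING is the gripper's target within -1 to 1 (fully open at 1, half-way at 0, shut at -1), set as the call begins (- or left out, the last holds). The fingers move at their own pace and stop on an object; the grip force is fixed at half the most. Time passes only in rows, so rows that do not move let the fingers close. It gives the time, the measured TCP pose, the force and the opening at its end, in the units of the state.
- bot.get_obs(): the state, without advancing time (a new reading comes with each control period).
- bot.camera(name): name is "scene" or "top" or "wrist"; returns a dict with "img" (400x640x3 uint8, red, green, blue), "intrinsics" (3x3 intrinsics, pixels), "eye" and "rotation" of the camera in the world. Camera axes: x right, y down, z forward; pixel columns grow to the right and rows downward; lengths in m; the calibration is good to about 2 mm. A picture is of the moment at which its call begins. There is no depth.
- bot.job_done(): hands the job in, once; it reports no verdict.
Trained networks look in a picture, given as the dict that the camera call returned (one of the last four; its "shot" number tells which), for a name from the list of things; names that differ only in an ending like _2 or _b are one class to them, and where a whole thing is asked for, a point or a joint stands for the part that bears it (a point fixed in the world has none). Each returns a list of dicts, best first, with "confidence" (0 to 1); they miss things now and then, are a little off and sometimes report something else, mostly with a low value. They report only what shows in the picture. A call takes as long as a camera call. They do not tell look-alikes from the thing itself.
- bot.trace(thing, picture): "region" (400x640 bool, what is visible of it) and "rect" ([centre column, centre row, width, height] in pixels, round what is visible of it).
The state is a dict: "clock": time; "joint_pos": joint angles; "joint_vel": joint speeds; "tau": joint torques, N m; "eef_pos": TCP position; "tool_rot": TCP orientation; "ft_force": force on the tool from outside, world axes, zero at the start; "ft_torque": the same for the moment, N m; "grip_width": finger opening in m.
Only numpy, scipy, OpenCV 4.12 (cv2) and the standard library are available. Lean on these libraries where they do the work, as an engineer would, in place of code of your own. Each camera call takes 0.05 s, during which the arm holds its last target.

## Task

Free the star wheel in the small index fixture: draw the red-headed lock pin straight up out of its bore and park it upright in the yellow notched fork on the side of the fixture, with its collar resting on the fork. Leave the black-headed pin where it is.

Things in the scene. Friction and masses are not known exactly. Their poses are not given: they have to be found in the camera images.
- lock_pin: Red-headed pin, about 0.12 kg, upright in either of the fixture's two bores. Origin: centre of its collar's underside, z up, 58 mm above the table when seated. Round knob 26 mm in diameter, z = 6 to 46 mm; flat collar 40 mm in diameter, z = 0 to 6; steel shank 12 mm in diameter, z = -44 to 0, tapered nose. The one to move; it is free in its bore.
- stop_pin: Black-headed pin, about 0.12 kg, upright in either of the fixture's two bores. Origin: centre of its collar's underside, z up, 58 mm above the table when seated. Round knob 26 mm in diameter, z = 6 to 46 mm; flat collar 40 mm in diameter, z = 0 to 6; steel shank 12 mm in diameter, z = -44 to 0, tapered nose. Stays; 72 mm from the red one.
- park_notch (a point): Centre of the parking notch, on the top face of the yellow fork, 58 mm above the table. Axes as the fixture's. The notch is a slot along x, 22 mm wide in y, open above, below and to -x (26 mm from this point); closed end 11 mm to +x. Fork 10 mm thick, arms 13 mm wide, free below down to the base plate at 12 mm above the table. The bores are at y = -60 and -132 mm, x = 0.
- fixture: Fixture fixed to the table: aluminium block 44 x 110 mm, top 58 mm high, with two bores 15 mm in diameter at y = +36 and -36 mm; white star wheel behind it (+x), yellow fork at its left (+y). Origin under the block's middle, at table height; y along bores and notch. But for the pins (tops at 104 mm) nothing on it is over 70 mm high. Fingers closing along x clear the other pin.
There are look-alikes about, which are no part of the job. Leave any green or purple look-alike of the lock_pin alone.

How it is judged:
By the outcome, as a careful person would: the job done as asked, in the order asked, and still so for the second after the job is handed in, with the robot touching nothing.
It also fails if it takes over 38 s, if anything falls off the work surface, if the arm or the gripper's body presses on something with over 40 N, if the wrist force passes 120 N, or if a joint passes its speed limit or range.

## Working session

There is one attempt and no reset: what is moved stays moved. The work goes in short steps, Python scripts to look and compute and a shell command to move; the robot and the scene stay as the last step left them, time stands still between calls to the robot, and variables do not carry over. Pictures are saved under pics/ and viewed, and the job is handed in when it is done.

```bash
mkdir -p pics; cat > h.py <<'E'
import numpy as np,cv2
from workcell import bot
def snap(n,f):
    p=bot.camera(n); cv2.imwrite('pics/'+f,cv2.cvtColor(p['img'],cv2.COLOR_RGB2BGR)); return p
def proj(p,X):
    c=np.array(p['rotation']).T@(np.array(X)-np.array(p['eye'])); u=np.array(p['intrinsics'])@c; return u[:2]/u[2]
def unproj(p,uv,z):
    d=np.array(p['rotation'])@np.linalg.solve(np.array(p['intrinsics']),[uv[0],uv[1],1.]); e=np.array(p['eye']); return e+d*(z-e[2])/d[2]
E
python3 - <<'E'
from h import *
np.set_printoptions(precision=4,suppress=True)
for n in('top','scene'):
    p=snap(n,n+'0.png'); print(n,p['eye'],p['rotation'],p['intrinsics'])
    for t in('lock_pin','stop_pin','fixture'):
        for r in bot.trace(t,p): print(t,r['confidence'],r['rect'])
o=bot.get_obs(); print({k:o[k] for k in('clock','eef_pos','tool_rot','grip_width','ft_force')})
E
```

```text
top [0.4021 0.301  0.919 ] [ 0.7127 -0.695   0.0604 -0.0737] [[384.1489   0.     322.4804]
 [  0.     384.1489 198.388 ]
 [  0.       0.       1.    ]]
lock_pin 0.77 [358.4, 152.7, 17.2, 15.6]
lock_pin 0.66 [382.9, 262.9, 18.2, 12.8]
lock_pin 0.47 [317.1, 145.3, 16.9, 17.0]
stop_pin 0.69 [351.2, 250.2, 20.0, 18.9]
stop_pin 0.57 [358.4, 232.0, 101.6, 101.3]
fixture 0.87 [359.1, 233.9, 91.4, 93.9]
scene [0.0893 0.8239 0.5027] [-0.3226  0.8137 -0.4491  0.1794] [[389.8042   0.     316.1159]
 [  0.     389.8042 198.3053]
 [  0.       0.       1.    ]]
lock_pin 0.83 [268.9, 187.4, 21.4, 35.7]
lock_pin 0.6 [407.4, 192.2, 20.4, 30.2]
lock_pin 0.53 [308.8, 172.1, 18.9, 34.3]
stop_pin 0.76 [379.2, 200.6, 22.7, 25.9]
{'clock': 0.4, 'eef_pos': array([0.1187, 0.4856, 0.2502]), 'tool_rot': array([ 0.1196,  0.9928, -0.0002, -0.    ]), 'grip_width': 0.08523093940097531, 'ft_force': array([-0.4753,  0.7216, -0.052 ])}
```

```bash
sed -i '1a from scipy.spatial.transform import Rotation as R\nM=lambda p:R.from_quat(p["rotation"]).as_matrix()' h.py; sed -i "s/np.array(p\['rotation'\])/M(p)/g" h.py; cat h.py
python3 -c "
import cv2
a=cv2.imread('pics/top0.png');b=cv2.imread('pics/scene0.png')
cv2.imwrite('pics/top0c.png',cv2.resize(a[110:310,270:470],None,fx=3,fy=3,interpolation=2))
cv2.imwrite('pics/scene0c.png',cv2.resize(b[120:300,230:470],None,fx=3.3,fy=3.3,interpolation=2))"
```

```text
import numpy as np,cv2
from scipy.spatial.transform import Rotation as R
M=lambda p:R.from_quat(p["rotation"]).as_matrix()
from workcell import bot
def snap(n,f):
    p=bot.camera(n); cv2.imwrite('pics/'+f,cv2.cvtColor(p['img'],cv2.COLOR_RGB2BGR)); return p
def proj(p,X):
    c=M(p).T@(np.array(X)-np.array(p['eye'])); u=np.array(p['intrinsics'])@c; return u[:2]/u[2]
def unproj(p,uv,z):
    d=M(p)@np.linalg.solve(np.array(p['intrinsics']),[uv[0],uv[1],1.]); e=np.array(p['eye']); return e+d*(z-e[2])/d[2]
```

View pics/top0.png

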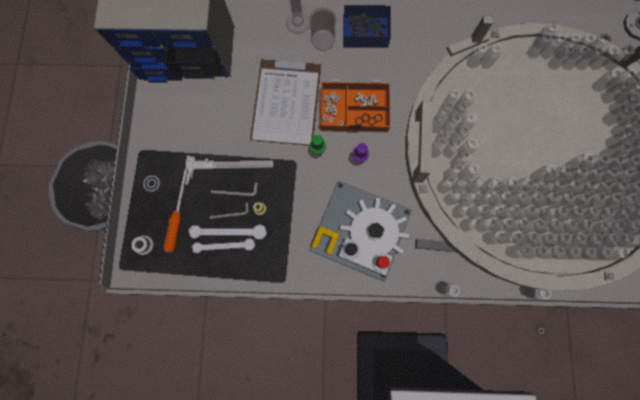

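View pics/top0c.png

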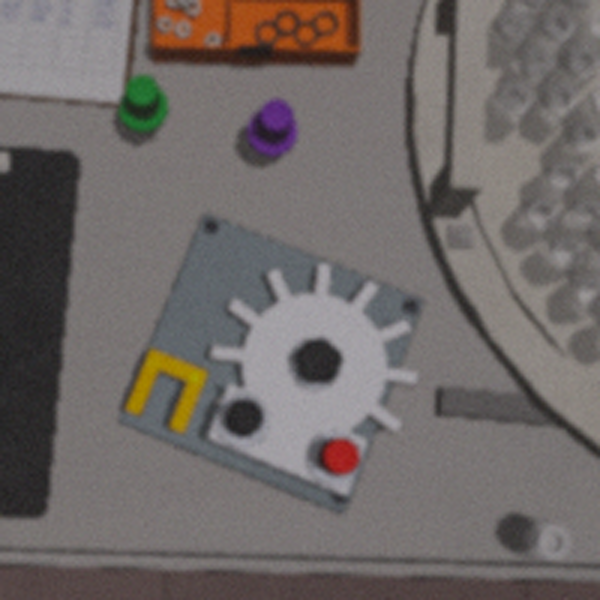

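View pics/scene0c.png

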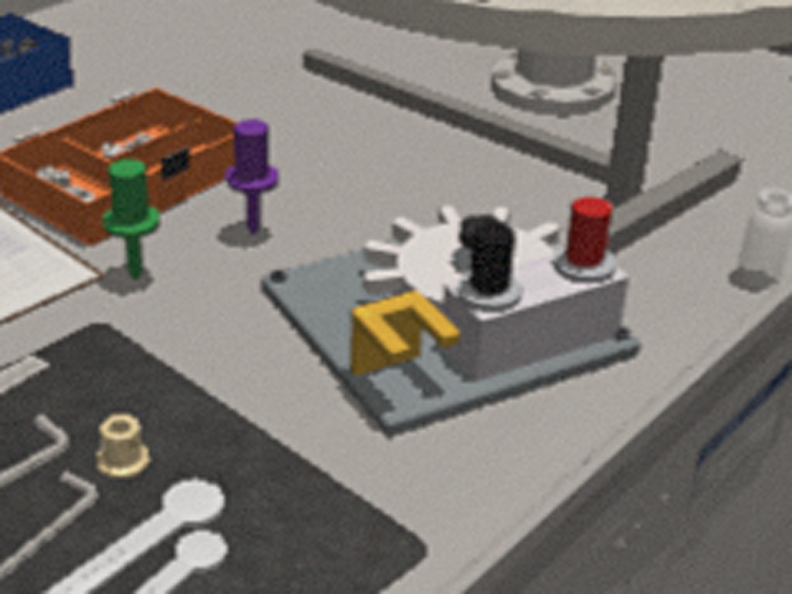

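```bash
python3 - <<'E'
from h import *
from scipy.optimize import least_squares
np.set_printoptions(precision=4,suppress=True)
P={n:snap(n,n+'1.png') for n in('top','scene')}
for n,p in P.items():
    hsv=cv2.cvtColor(p['img'],cv2.COLOR_RGB2HSV)
    m=(((hsv[...,0]<6)|(hsv[...,0]>174))&(hsv[...,1]>150)&(hsv[...,2]>70)).astype(np.uint8)
    k,l,s,c=cv2.connectedComponentsWithStats(m)
    for i in range(1,k):
        if s[i,4]>40: print(n,'red',s[i],c[i],unproj(p,c[i],.104),unproj(p,c[i],.084))
    y=((hsv[...,0]>20)&(hsv[...,0]<32)&(hsv[...,1]>170)&(hsv[...,2]>90)).astype(np.uint8)
    k,l,s,c=cv2.connectedComponentsWithStats(y)
    for i in range(1,k):
        if s[i,4]>60:
            print(n,'yel',s[i],c[i],unproj(p,c[i],.058))
            if n=='top':
                h=cv2.convexHull(np.argwhere(l==i)[:,::-1].astype(np.int32)); r=cv2.minAreaRect(h); b=cv2.boxPoints(r)
                print(r); print(np.array([unproj(p,q,.058) for q in b]))
    for q in bot.trace('stop_pin',p): print(n,'black',q['rect'],q['confidence'],unproj(p,q['rect'][:2],.09))
p=P['top']
print('disc edge',[unproj(p,(408,140),z) for z in(0,.15,.2)])
# fixture plate corners, table z .012
for uv in [(270+210/3,110+217/3),(270+422/3,110+300/3),(270+343/3,110+512/3),(270+120/3,110+420/3)]: print('plate',unproj(p,uv,.012))
E
```

```text
top red [377 257  12  11  99] [382.8182 261.7778] [0.4268 0.189  0.104 ] [0.4274 0.1862 0.084 ]
top yel [312 227  27  27 286] [325.6259 238.2727] [0.4767 0.3101 0.058 ]
((324.9827880859375, 239.7930908203125), (20.98357391357422, 21.540660858154297), 21.801410675048828)
[[0.4589 0.3418 0.058 ]
 [0.5042 0.3252 0.058 ]
 [0.4877 0.281  0.058 ]
 [0.4428 0.298  0.058 ]]
scene red [402 180  13  20 197] [408.1421 189.4721] [0.4139 0.2139 0.104 ] [0.4302 0.1833 0.084 ]
scene yel [338 209  30  21 235] [351.7064 217.4851] [0.4745 0.3138 0.058 ]
scene black [379.0, 202.2, 19.3, 29.7] 0.81 [0.4407 0.2733 0.09  ]
disc edge [array([0.7322, 0.1111, 0.    ]), array([0.6783, 0.1421, 0.15  ]), array([0.6604, 0.1524, 0.2   ])]
plate [0.6168 0.2792 0.012 ]
plate [0.553  0.1099 0.012 ]
plate [0.3867 0.173  0.012 ]
plate [0.4523 0.3466 0.012 ]
```

The red pin is at top (383,262) and scene (407,190), in the bore farther from the fork. The black pin is at top (351,249). The loose look-alikes are green at (317,145) and purple at (358,153). Only the red pin fits lock_pin, and the enlarged crops confirm it. The fork is at top (325,239).

```bash
cat >> h.py <<'E'
def need(target,yaw_y=None):
    o=bot.get_obs(); T=R.from_quat(o['tool_rot']).as_matrix()
    d=T.T@(np.array(target)-o['eef_pos']); print('shift rows',np.round(d/.025,3),'tcp',np.round(o['eef_pos'],4),'t',o['clock'],'F',np.round(o['ft_force'],1),'w',round(o['grip_width'],4),'q',np.round(o['joint_pos'],2))
    if yaw_y is not None:
        a=np.array([np.cos(yaw_y),np.sin(yaw_y),0]);y=a*np.sign(0.001+0) 
        for s in(1,-1):
            y=s*a;z=np.array([0,0,-1.]);x=np.cross(y,z);D=np.c_[x,y,z]
            print('turn rows',s,np.round(R.from_matrix(T.T@D).as_rotvec()/.15,3))
E
python3 -c "
from h import *
need([.4275,.187,.25],np.deg2rad(-20.7))"
```

```text
shift rows [-1.4834e+01 -8.6730e+00  1.2000e-02] tcp [0.1188 0.4857 0.2503] t 0.6 F [-0.7  0.1  0.2] w 0.0854 q [1.33 0.24 0.   1.34 0.   1.57]
turn rows 1 [ 0.    -0.    11.282]
turn rows -1 [ 0.     0.    -9.662]
```

```bash
python3 -m handwheel '[{"dx":-0.4,"dy":-0.25},{"dx":-0.9,"dy":-0.53},{"dx":-0.9,"dy":-0.53},{"dx":-0.9,"dy":-0.53},{"dx":-0.9,"dy":-0.53},{"dx":-0.9,"dy":-0.53},{"dx":-0.9,"dy":-0.53},{"dx":-0.9,"dy":-0.53},{"dx":-0.9,"dy":-0.53},{"dx":-0.9,"dy":-0.53},{"dx":-0.9,"dy":-0.53},{"dx":-0.9,"dy":-0.53}]' && python3 -m handwheel '[{"dx":-0.9,"dy":-0.53},{"dx":-0.9,"dy":-0.53},{"dx":-0.9,"dy":-0.53},{"dx":-0.9,"dy":-0.53},{"dx":-0.9,"dy":-0.47},{},{}]'; python3 -c "
from h import *
need([.4275,.187,.25],np.deg2rad(-20.7))"
```

```text
shift rows [-1.4834e+01 -8.6730e+00  1.2000e-02] tcp [0.1188 0.4857 0.2503] t 0.6 F [-0.7  0.1  0.2] w 0.0854 q [1.33 0.24 0.   1.34 0.   1.57]
turn rows 1 [ 0.    -0.    11.282]
turn rows -1 [ 0.     0.    -9.662]invalid input
```

```bash
python3 -m handwheel '[{"dx":-0.4,"dy":-0.25,"dz":0,"ax":0,"ay":0,"az":0},{"dx":-0.9,"dy":-0.53,"dz":0,"ax":0,"ay":0,"az":0},{"dx":-0.9,"dy":-0.53,"dz":0,"ax":0,"ay":0,"az":0},{"dx":-0.9,"dy":-0.53,"dz":0,"ax":0,"ay":0,"az":0},{"dx":-0.9,"dy":-0.53,"dz":0,"ax":0,"ay":0,"az":0},{"dx":-0.9,"dy":-0.53,"dz":0,"ax":0,"ay":0,"az":0},{"dx":-0.9,"dy":-0.53,"dz":0,"ax":0,"ay":0,"az":0},{"dx":-0.9,"dy":-0.53,"dz":0,"ax":0,"ay":0,"az":0},{"dx":-0.9,"dy":-0.53,"dz":0,"ax":0,"ay":0,"az":0},{"dx":-0.9,"dy":-0.53,"dz":0,"ax":0,"ay":0,"az":0}]'; python3 -c "
from h import *
need([.4275,.187,.25],np.deg2rad(-20.7))"
```

```text
clock: 1.6
eef_pos: [0.2962, 0.3117, 0.2505]
tool_rot: [0.12, 0.993, -0.0, 0.0]
ft_force: [-0.0, -0.7, 0.7]
grip_width: 0.0853
shift rows [-6.289 -3.597  0.02 ] tcp [0.2962 0.3117 0.2505] t 1.6 F [-0.  -0.7  0.7] w 0.0853 q [ 0.81  0.1  -0.16  1.3  -0.    1.05]
turn rows 1 [2.0000e-03 2.0000e-03 1.1279e+01]
turn rows -1 [-2.000e-03  2.000e-03 -9.665e+00]
```

```bash
python3 -m handwheel '[{"dx":-0.9,"dy":-0.51,"dz":0,"ax":0,"ay":0,"az":0},{"dx":-0.9,"dy":-0.51,"dz":0,"ax":0,"ay":0,"az":0},{"dx":-0.9,"dy":-0.51,"dz":0,"ax":0,"ay":0,"az":0},{"dx":-0.9,"dy":-0.51,"dz":0,"ax":0,"ay":0,"az":0},{"dx":-0.9,"dy":-0.51,"dz":0,"ax":0,"ay":0,"az":0},{"dx":-0.9,"dy":-0.51,"dz":0,"ax":0,"ay":0,"az":0},{"dx":-0.9,"dy":-0.51,"dz":0,"ax":0,"ay":0,"az":0},{"dx":0,"dy":0,"dz":0,"ax":0,"ay":0,"az":0.8},{"dx":0,"dy":0,"dz":0,"ax":0,"ay":0,"az":0.9},{"dx":0,"dy":0,"dz":0,"ax":0,"ay":0,"az":0.9},{"dx":0,"dy":0,"dz":0,"ax":0,"ay":0,"az":0.9},{"dx":0,"dy":0,"dz":0,"ax":0,"ay":0,"az":0.9}]';  python3 -m handwheel '[{"dx":0,"dy":0,"dz":0,"ax":0,"ay":0,"az":0.9},{"dx":0,"dy":0,"dz":0,"ax":0,"ay":0,"az":0.9},{"dx":0,"dy":0,"dz":0,"ax":0,"ay":0,"az":0.9},{"dx":0,"dy":0,"dz":0,"ax":0,"ay":0,"az":0.9},{"dx":0,"dy":0,"dz":0,"ax":0,"ay":0,"az":0.9},{"dx":0,"dy":0,"dz":0,"ax":0,"ay":0,"az":0.9},{"dx":0,"dy":0,"dz":0,"ax":0,"ay":0,"az":0.9},{"dx":0,"dy":0,"dz":0,"ax":0,"ay":0,"az":0.58},{"dx":0,"dy":0,"dz":0,"ax":0,"ay":0,"az":0}]'; python3 -c "
from h import *
need([.4275,.187,.25],np.deg2rad(-20.7))
p=snap('wrist','w1.png');print(p['eye'],p['rotation'],p['intrinsics'])"
```

```text
clock: 2.8
eef_pos: [0.427, 0.1883, 0.2504]
tool_rot: [0.438, 0.899, -0.0, 0.0]
ft_force: [0.3, -0.3, 0.1]
grip_width: 0.0851
clock: 3.7
eef_pos: [0.427, 0.1885, 0.2504]
tool_rot: [0.823, 0.569, -0.0, 0.0]
ft_force: [-0.1, -0.1, -0.1]
grip_width: 0.0856
shift rows [-0.049  0.039  0.015] tcp [0.427  0.1885 0.2504] t 3.7 F [-0.1 -0.1 -0.1] w 0.0856 q [ 0.42  0.17 -0.08  1.32 -0.    2.35]
turn rows 1 [0.001 0.001 0.   ]
turn rows -1 [-2.0000e-03  2.0000e-03 -2.0944e+01]
[0.45128173 0.25248343 0.3726775 ] [ 0.97443555 -0.1781592  -0.02377866  0.13479329] [[323.99172457   0.         318.88054112]
 [  0.         323.99172457 195.22963876]
 [  0.           0.           1.        ]]
```

View pics/w1.png

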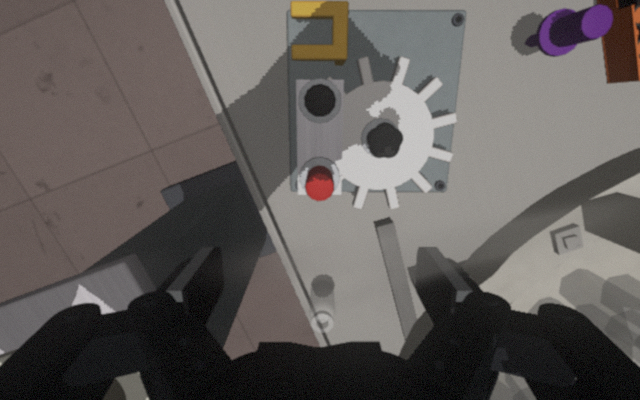

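```bash
cat >> h.py <<'E'
def model(x,y,th):
    # x,y of notch; returns dict of point lists in world
    c,s=np.cos(th),np.sin(th)
    W=lambda a,b,z:np.array([x+c*a-s*b,y+s*a+c*b,z])
    ci=lambda a,b,r,z:[W(a+r*np.cos(t),b+r*np.sin(t),z) for t in np.linspace(0,2*np.pi,40)]
    return {'fork':[W(*q,.058) for q in[(-26,24),(0,0)]] and [W(a/1e3,b/1e3,.058) for a,b in[(-26,24),(24,24),(24,-24),(-26,-24),(-26,-11),(11,-11),(11,11),(-26,11),(-26,24)]],
     'block':[W(a,b,.058) for a,b in[(-.022,-.041),(.022,-.041),(.022,-.151),(-.022,-.151),(-.022,-.041)]],
     'rt':ci(0,-.132,.013,.104),'rc':ci(0,-.132,.020,.064),'bt':ci(0,-.06,.013,.104),'bc':ci(0,-.06,.020,.064)}
def overlay(p,par,f,box,k):
    im=cv2.cvtColor(p['img'],cv2.COLOR_RGB2BGR)[box[1]:box[3],box[0]:box[2]]
    im=cv2.resize(im,None,fx=k,fy=k,interpolation=cv2.INTER_CUBIC)
    for n,pts in model(*par).items():
        q=np.array([(proj(p,X)+.5-np.array(box[:2]))*k for X in pts]).round().astype(np.int32)
        cv2.polylines(im,[q],False,(0,255,0),1)
    cv2.imwrite('pics/'+f,im)
E
python3 - <<'E'
from h import *
th=np.deg2rad(-20.7); u=np.array([-np.sin(th),np.cos(th)])
n=np.array([.4275,.187])+.132*u; print(n)
p=snap('wrist','w2.png'); overlay(p,(*n,th),'w2o.png',(270,0,470,210),2.85)
p=snap('top','t2.png'); overlay(p,(*n,th),'t2o.png',(290,170,430,290),5)
E
```

```text
[0.47415868 0.31047861]
```

View pics/w2o.png

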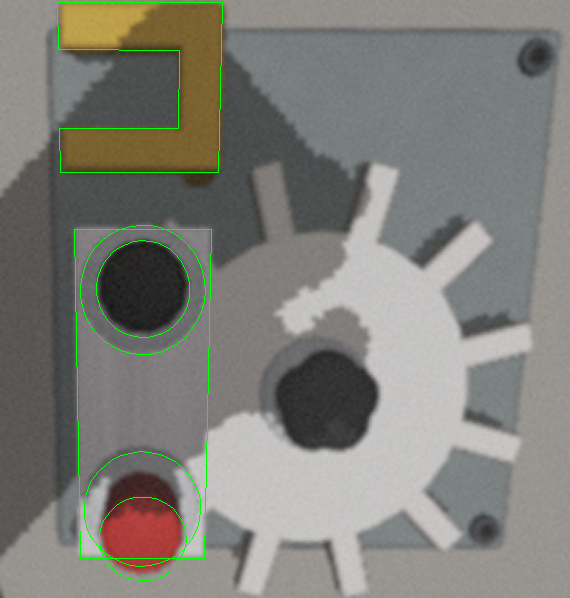

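View pics/t2o.png

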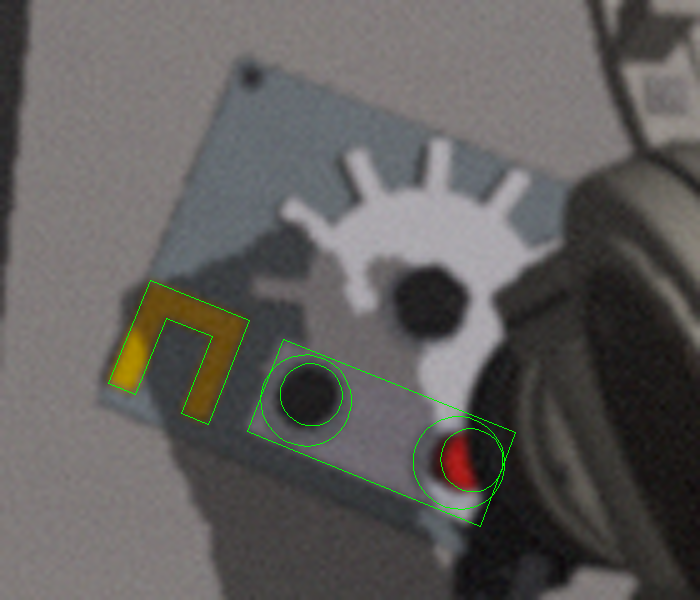

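The model lines up with the fork, block and both pins in both views. The red knob top in the wrist crop is at about (142,535), which is wrist pixel (320,188). I'll descend onto the knob and grip it.

```bash
python3 -m handwheel '[{"dx":0,"dy":0.04,"dz":0.5,"ax":0,"ay":0,"az":0},{"dx":0,"dy":0,"dz":0.8,"ax":0,"ay":0,"az":0},{"dx":0,"dy":0,"dz":0.8,"ax":0,"ay":0,"az":0},{"dx":0,"dy":0,"dz":0.8,"ax":0,"ay":0,"az":0},{"dx":0,"dy":0,"dz":0.8,"ax":0,"ay":0,"az":0},{"dx":0,"dy":0,"dz":0.6,"ax":0,"ay":0,"az":0},{"dx":0,"dy":0,"dz":0.5,"ax":0,"ay":0,"az":0},{"dx":0,"dy":0,"dz":0.5,"ax":0,"ay":0,"az":0},{"dx":0,"dy":0,"dz":0.5,"ax":0,"ay":0,"az":0},{"dx":0,"dy":0,"dz":0.5,"ax":0,"ay":0,"az":0},{"dx":0,"dy":0,"dz":0,"ax":0,"ay":0,"az":0}]' ; python3 - <<'E'
from h import *
need([.4275,.187,.092])
snap('wrist','w3.png');p=snap('scene','s3.png')
cv2.imwrite('pics/s3c.png',cv2.cvtColor(cv2.resize(p['img'][120:260,320:470],None,fx=4,fy=4),cv2.COLOR_RGB2BGR))
E
```

```text
clock: 4.95
eef_pos: [0.4268, 0.1882, 0.0913]
tool_rot: [0.822, 0.569, -0.002, -0.0]
ft_force: [0.0, -0.2, 0.2]
grip_width: 0.0854
shift rows [-0.034  0.042 -0.026] tcp [0.4268 0.1882 0.0913] t 4.95 F [ 0.  -0.2  0.2] w 0.0854 q [ 0.42  0.32 -0.34  0.92 -0.    2.35]
```

View pics/s3c.png

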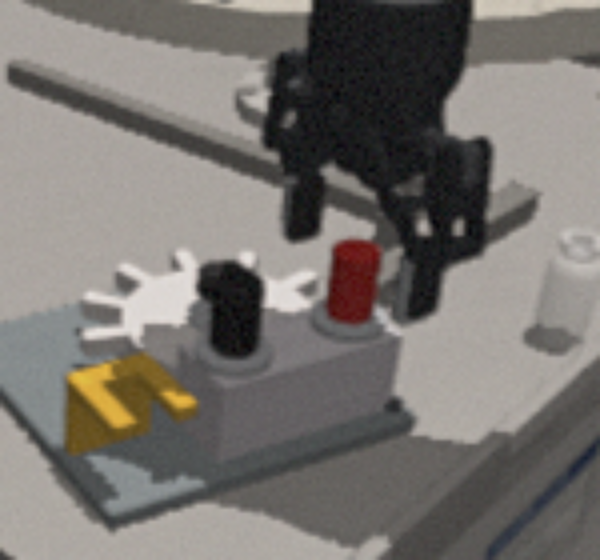

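View pics/w3.png

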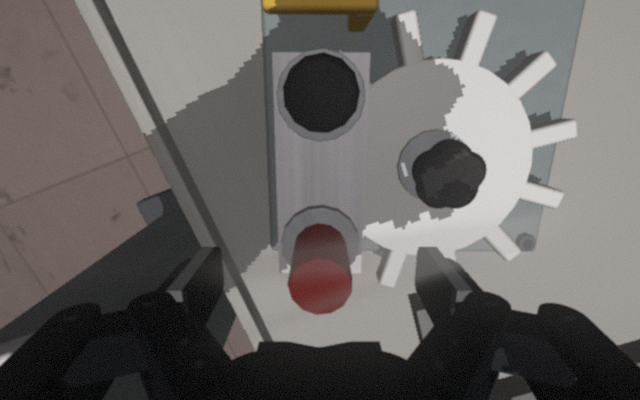

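```bash
python3 -m handwheel '[{"dx":0,"dy":0.03,"dz":0,"ax":0,"ay":0,"az":0},{"dx":0,"dy":0,"dz":0,"ax":0,"ay":0,"az":0},{"dx":0,"dy":0,"dz":0,"ax":0,"ay":0,"az":0},{"dx":0,"dy":0,"dz":0,"ax":0,"ay":0,"az":0},{"dx":0,"dy":0,"dz":0,"ax":0,"ay":0,"az":0},{"dx":0,"dy":0,"dz":0,"ax":0,"ay":0,"az":0},{"dx":0,"dy":0,"dz":0,"ax":0,"ay":0,"az":0},{"dx":0,"dy":0,"dz":0,"ax":0,"ay":0,"az":0},{"dx":0,"dy":0,"dz":0,"ax":0,"ay":0,"az":0},{"dx":0,"dy":0,"dz":0,"ax":0,"ay":0,"az":0}]' -1; python3 - <<'E'
from h import *
need([.4275,.187,.092]); print(bot.get_obs()['ft_torque'])
snap('wrist','w4.png');p=snap('scene','s4.png')
cv2.imwrite('pics/s4c.png',cv2.cvtColor(cv2.resize(p['img'][120:260,320:470],None,fx=4,fy=4),cv2.COLOR_RGB2BGR))
E
```

```text
clock: 6.05
eef_pos: [0.429, 0.1888, 0.0934]
tool_rot: [0.823, 0.569, 0.0, -0.0]
ft_force: [-0.9, 0.4, 5.2]
grip_width: 0.0246
shift rows [-0.089 -0.033  0.054] tcp [0.429  0.1888 0.0934] t 6.05 F [-0.9  0.4  5.2] w 0.0246 q [ 0.41  0.31 -0.34  0.92  0.    2.35]
[-0.03166874  0.27802828 -0.052555  ]
```

View pics/s4c.png

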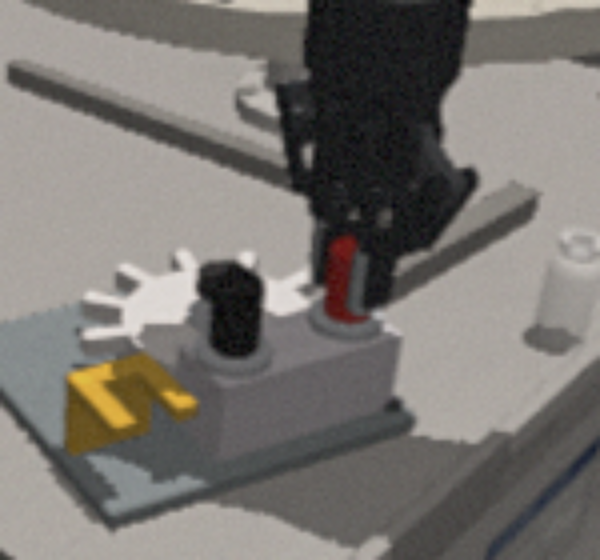

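View pics/w4.png

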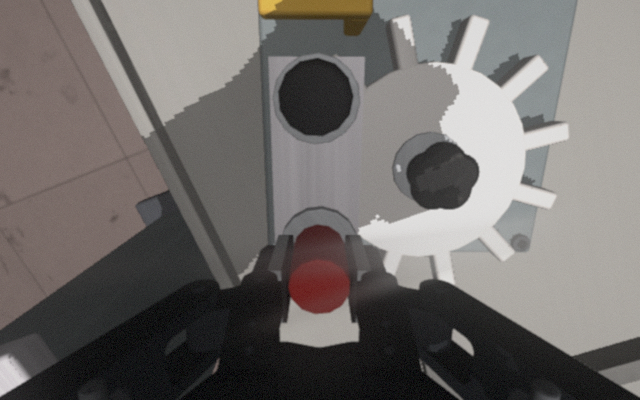

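```bash
python3 -m handwheel '[{"dx":0,"dy":0,"dz":-0.2,"ax":0,"ay":0,"az":0},{"dx":0,"dy":0,"dz":-0.3,"ax":0,"ay":0,"az":0},{"dx":0,"dy":0,"dz":-0.4,"ax":0,"ay":0,"az":0},{"dx":0,"dy":0,"dz":-0.5,"ax":0,"ay":0,"az":0},{"dx":0,"dy":0,"dz":-0.5,"ax":0,"ay":0,"az":0},{"dx":0,"dy":0,"dz":-0.5,"ax":0,"ay":0,"az":0},{"dx":0,"dy":0,"dz":-0.6,"ax":0,"ay":0,"az":0},{"dx":0,"dy":0,"dz":-0.6,"ax":0,"ay":0,"az":0},{"dx":0,"dy":0,"dz":-0.6,"ax":0,"ay":0,"az":0},{"dx":0,"dy":0,"dz":-0.6,"ax":0,"ay":0,"az":0},{"dx":0,"dy":0,"dz":-0.3,"ax":0,"ay":0,"az":0},{"dx":0,"dy":0,"dz":0,"ax":0,"ay":0,"az":0}]'; python3 - <<'E'
from h import *
need([.474+.0015,.3105+.0018,.216],np.deg2rad(-20.7))
snap('wrist','w5.png');p=snap('scene','s5.png')
cv2.imwrite('pics/s5c.png',cv2.cvtColor(cv2.resize(p['img'][90:260,320:470],None,fx=3.5,fy=3.5),cv2.COLOR_RGB2BGR))
E
```

```text
clock: 7.35
eef_pos: [0.4295, 0.1889, 0.2217]
tool_rot: [0.823, 0.569, 0.001, 0.0]
ft_force: [0.2, 0.7, -1.6]
grip_width: 0.0243
shift rows [ 5.267 -0.024  0.239] tcp [0.4295 0.1889 0.2217] t 7.35 F [ 0.2  0.7 -1.6] w 0.0243 q [ 0.41  0.19 -0.13  1.24 -0.    2.35]
turn rows 1 [ 0.014 -0.013  0.002]
turn rows -1 [  0.021   0.021 -20.942]
```

View pics/s5c.png

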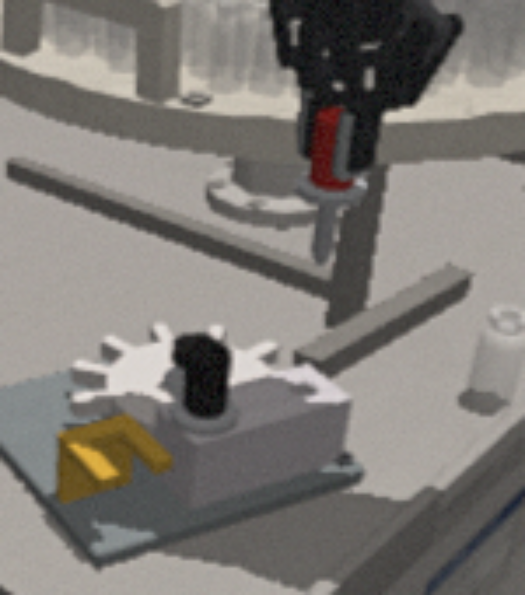

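View pics/w5.png

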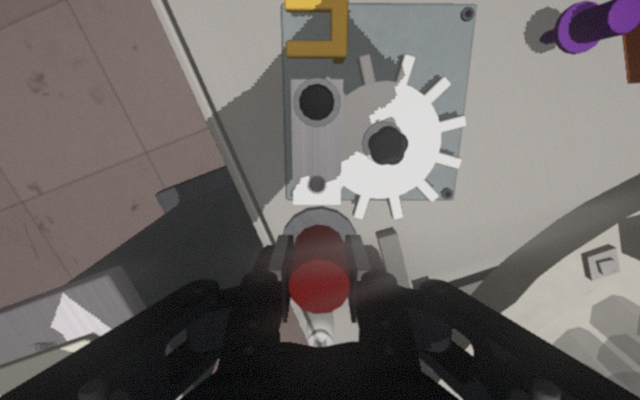

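```bash
python3 -m handwheel '[{"dx":0.3,"dy":0,"dz":0,"ax":0,"ay":0,"az":0},{"dx":0.6,"dy":0,"dz":0,"ax":0,"ay":0,"az":0},{"dx":0.6,"dy":0,"dz":0,"ax":0,"ay":0,"az":0},{"dx":0.6,"dy":0,"dz":0,"ax":0,"ay":0,"az":0},{"dx":0.6,"dy":0,"dz":0,"ax":0,"ay":0,"az":0},{"dx":0.6,"dy":0,"dz":0,"ax":0,"ay":0,"az":0},{"dx":0.6,"dy":0,"dz":0,"ax":0,"ay":0,"az":0},{"dx":0.6,"dy":0,"dz":0,"ax":0,"ay":0,"az":0},{"dx":0.5,"dy":-0.02,"dz":0,"ax":0,"ay":0,"az":0},{"dx":0.27,"dy":0,"dz":0,"ax":0,"ay":0,"az":0},{"dx":0,"dy":0,"dz":0.8,"ax":0,"ay":0,"az":0},{"dx":0,"dy":0,"dz":0,"ax":0,"ay":0,"az":0}]'; python3 - <<'E'
from h import *
need([.4755,.3123,.2],np.deg2rad(-20.7))
o=bot.get_obs()
T=R.from_quat(o['tool_rot']).as_matrix()
# predicted pin in hand: axis through tcp -2.2mm tool x ; collar underside .0354 below, nose .0794
for n,box,k in(('wrist',(200,0,440,330),1.8),('scene',(230,90,420,260),4),('top',(280,170,420,290),5)):
    p=bot.camera(n); im=cv2.cvtColor(cv2.resize(p['img'][box[1]:box[3],box[0]:box[2]],None,fx=k,fy=k,interpolation=2),cv2.COLOR_RGB2BGR)
    b=o['eef_pos']+T@np.array([-.0022,0,0])
    for h,r in((.0354,.02),(.0294,.02),(.0794,.003),(-.0106,.013)):
        q=np.array([(proj(p,b+np.array([r*np.cos(t),r*np.sin(t),-h]))+.5-np.array(box[:2]))*k for t in np.linspace(0,6.3,40)]).astype(np.int32)
        cv2.polylines(im,[q],False,(0,255,0),1)
    for nn,pts in model(.4742,.3105,np.deg2rad(-20.7)).items():
        if nn in('fork','bt'):
            q=np.array([(proj(p,X)+.5-np.array(box[:2]))*k for X in pts]).astype(np.int32); cv2.polylines(im,[q],False,(255,255,0),1)
    cv2.imwrite('pics/%s6.png'%n,im)
E
```

```text
clock: 8.65
eef_pos: [0.4735, 0.3116, 0.1977]
tool_rot: [0.822, 0.569, -0.003, -0.0]
ft_force: [-1.3, -0.5, -2.3]
grip_width: 0.0245
shift rows [ 0.054  0.066 -0.094] tcp [0.4735 0.3116 0.1977] t 8.65 F [-1.3 -0.5 -2.3] w 0.0245 q [ 0.58  0.4   0.1   1.27 -0.    2.51]
turn rows 1 [-0.021  0.03   0.005]
turn rows -1 [ -0.047  -0.032 -20.939]
```

View pics/scene6.png

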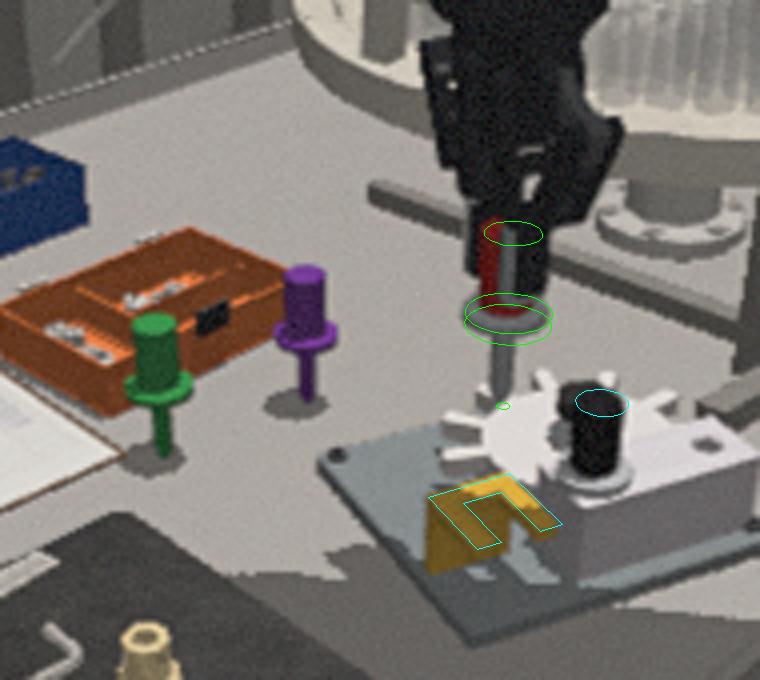

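View pics/wrist6.png

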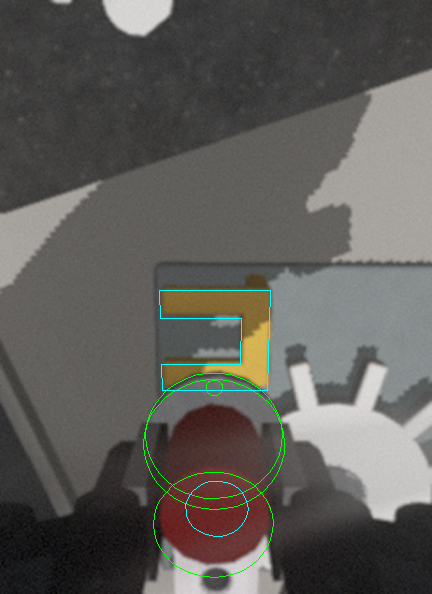

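View pics/top6.png

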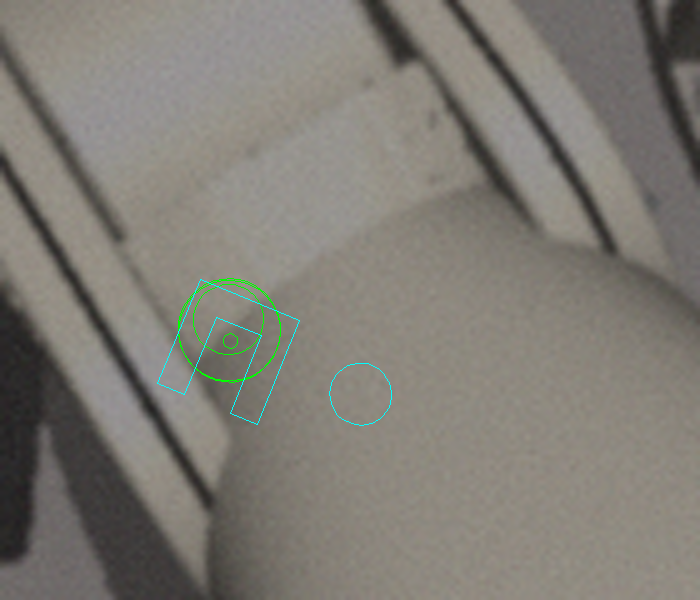

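```bash
python3 -m handwheel '[{"dx":0.05,"dy":0.05,"dz":0.4,"ax":0,"ay":0,"az":0},{"dx":0,"dy":0,"dz":0.5,"ax":0,"ay":0,"az":0},{"dx":0,"dy":0,"dz":0.5,"ax":0,"ay":0,"az":0},{"dx":0,"dy":0,"dz":0.4,"ax":0,"ay":0,"az":0},{"dx":0,"dy":0,"dz":0.2,"ax":0,"ay":0,"az":0},{"dx":0,"dy":0,"dz":0,"ax":0,"ay":0,"az":0},{"dx":0,"dy":0,"dz":0,"ax":0,"ay":0,"az":0}]'; python3 - <<'E'
from h import *
need([.4755,.3123,.096],np.deg2rad(-20.7))
for n,box,k in(('wrist',(200,0,440,330),1.8),('scene',(300,130,420,260),5)):
    p=bot.camera(n); im=cv2.cvtColor(cv2.resize(p['img'][box[1]:box[3],box[0]:box[2]],None,fx=k,fy=k,interpolation=2),cv2.COLOR_RGB2BGR)
    cv2.imwrite('pics/%s7.png'%n,im)
E
```

```text
clock: 9.5
eef_pos: [0.4766, 0.3129, 0.1504]
tool_rot: [0.823, 0.569, 0.0, -0.0]
ft_force: [0.4, 0.4, -1.5]
grip_width: 0.0246
shift rows [-0.037 -0.033  2.176] tcp [0.4766 0.3129 0.1504] t 9.5 F [ 0.4  0.4 -1.5] w 0.0246 q [0.58 0.44 0.02 1.15 0.   2.51]
turn rows 1 [ 0.001 -0.001  0.002]
turn rows -1 [ 2.0000e-03  1.0000e-03 -2.0942e+01]
```

View pics/scene7.png

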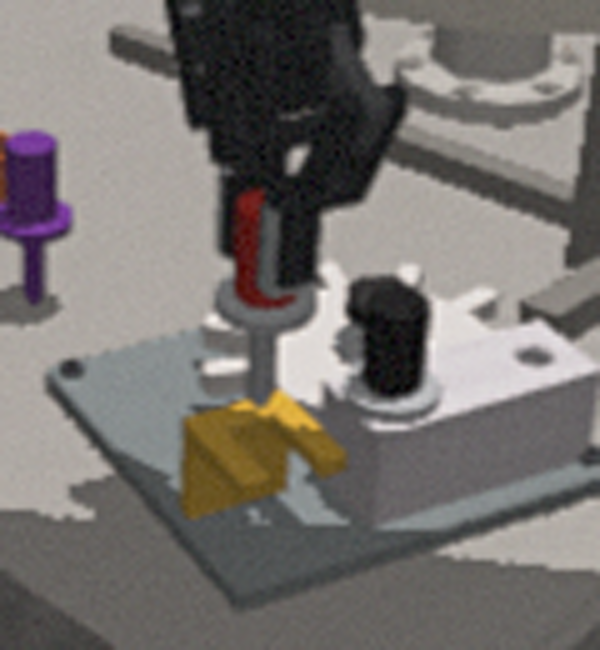

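View pics/wrist7.png

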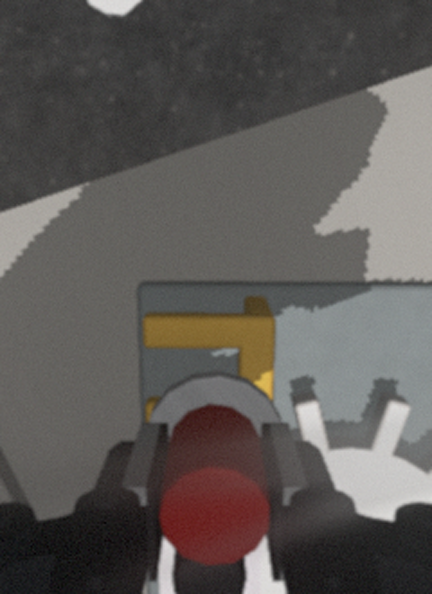

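```bash
python3 - <<'E'
from h import *
o=bot.get_obs();T=R.from_quat(o['tool_rot']).as_matrix()
n,box,k='scene',(320,170,390,240),8
p=bot.camera(n); im=cv2.cvtColor(cv2.resize(p['img'][box[1]:box[3],box[0]:box[2]],None,fx=k,fy=k,interpolation=2),cv2.COLOR_RGB2BGR)
def dr(pts,c):
    q=np.array([(proj(p,X)+.5-np.array(box[:2]))*k for X in pts]).astype(np.int32); cv2.polylines(im,[q],False,c,1)
dr(model(.4742,.3105,np.deg2rad(-20.7))['fork'],(255,255,0))
b=o['eef_pos']+T@np.array([-.0022,0,0])
ci=lambda r,z:[np.array([b[0]+r*np.cos(t),b[1]+r*np.sin(t),z]) for t in np.linspace(0,6.3,40)]
dr(ci(.02,o['eef_pos'][2]-.0354),(0,255,0)); dr(ci(.006,o['eef_pos'][2]-.0354),(0,255,0));dr(ci(.006,o['eef_pos'][2]-.0724),(0,255,0)); dr(ci(.006,.058),(0,0,255))
cv2.imwrite('pics/s8.png',im)
c,s=np.cos(-.3613),np.sin(-.3613); d=b[:2]-[.4742,.3105]; print('pin in notch frame mm',1e3*np.array([c*d[0]+s*d[1],-s*d[0]+c*d[1]]))
E
```

```text
pin in notch frame mm [1.59563154 1.08892148]
```

View pics/s8.png

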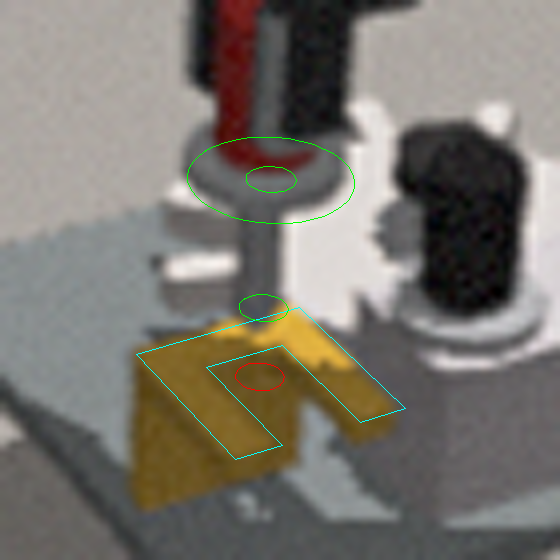

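```bash
python3 -m handwheel '[{"dx":-0.06,"dy":-0.12,"dz":0,"ax":0,"ay":0,"az":0},{"dx":0,"dy":0,"dz":0.2,"ax":0,"ay":0,"az":0},{"dx":0,"dy":0,"dz":0.3,"ax":0,"ay":0,"az":0},{"dx":0,"dy":0,"dz":0.3,"ax":0,"ay":0,"az":0},{"dx":0,"dy":0,"dz":0.3,"ax":0,"ay":0,"az":0},{"dx":0,"dy":0,"dz":0.1,"ax":0,"ay":0,"az":0},{"dx":0,"dy":0,"dz":0,"ax":0,"ay":0,"az":0},{"dx":0,"dy":0,"dz":0,"ax":0,"ay":0,"az":0}]'; python3 - <<'E'
from h import *
need([.4755,.3123,.0935],np.deg2rad(-20.7))
for n,box,k in(('scene',(300,130,420,260),5),):
    p=bot.camera(n); im=cv2.cvtColor(cv2.resize(p['img'][box[1]:box[3],box[0]:box[2]],None,fx=k,fy=k,interpolation=2),cv2.COLOR_RGB2BGR)
    cv2.imwrite('pics/%s9.png'%n,im)
E
```

```text
clock: 10.45
eef_pos: [0.4733, 0.3125, 0.1203]
tool_rot: [0.823, 0.569, 0.0, 0.0]
ft_force: [0.4, -0.1, -1.3]
grip_width: 0.0244
shift rows [0.026 0.086 1.073] tcp [0.4733 0.3125 0.1203] t 10.45 F [ 0.4 -0.1 -1.3] w 0.0244 q [ 0.58  0.46 -0.03  1.08 -0.    2.52]
turn rows 1 [ 0.    -0.     0.002]
turn rows -1 [ 1.0000e-03  1.0000e-03 -2.0942e+01]
```

View pics/scene9.png

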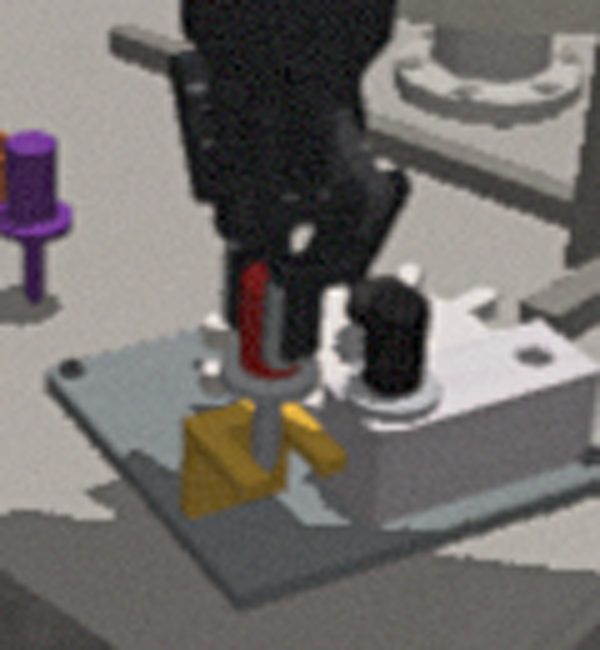

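The shank passes between the fork arms at crop (265,440), with no contact force. I'll lower it until the collar seats.

```bash
python3 -m handwheel '[{"dx":0,"dy":0,"dz":0.3,"ax":0,"ay":0,"az":0},{"dx":0,"dy":0,"dz":0.3,"ax":0,"ay":0,"az":0},{"dx":0,"dy":0,"dz":0.2,"ax":0,"ay":0,"az":0},{"dx":0,"dy":0,"dz":0.1,"ax":0,"ay":0,"az":0},{"dx":0,"dy":0,"dz":0.06,"ax":0,"ay":0,"az":0},{"dx":0,"dy":0,"dz":0.04,"ax":0,"ay":0,"az":0},{"dx":0,"dy":0,"dz":0,"ax":0,"ay":0,"az":0}]'; python3 - <<'E'
from h import *
need([.4755,.3123,.0934])
E
```

```text
clock: 11.2
eef_pos: [0.4732, 0.3125, 0.0953]
tool_rot: [0.823, 0.569, 0.0, 0.0]
ft_force: [0.1, -0.1, -1.4]
grip_width: 0.0247
shift rows [0.026 0.088 0.077] tcp [0.4732 0.3125 0.0953] t 11.2 F [ 0.1 -0.1 -1.4] w 0.0247 q [ 0.58  0.48 -0.07  1.02 -0.    2.52]
```

```bash
python3 -m handwheel '[{"dx":0,"dy":0,"dz":0.04,"ax":0,"ay":0,"az":0},{"dx":0,"dy":0,"dz":0.04,"ax":0,"ay":0,"az":0},{"dx":0,"dy":0,"dz":0,"ax":0,"ay":0,"az":0}]';python3 -m handwheel '[{"dx":0,"dy":0,"dz":0.04,"ax":0,"ay":0,"az":0},{"dx":0,"dy":0,"dz":0,"ax":0,"ay":0,"az":0}]'; python3 - <<'E'
from h import *
need([.4755,.3123,.0934])
for n,box,k in(('scene',(300,130,420,260),5),):
    p=bot.camera(n); im=cv2.cvtColor(cv2.resize(p['img'][box[1]:box[3],box[0]:box[2]],None,fx=k,fy=k,interpolation=2),cv2.COLOR_RGB2BGR)
    cv2.imwrite('pics/%s10.png'%n,im)
E
```

```text
clock: 11.5
eef_pos: [0.4733, 0.3125, 0.0934]
tool_rot: [0.823, 0.569, 0.0, -0.0]
ft_force: [-0.6, 0.2, -1.0]
grip_width: 0.0244
clock: 11.7
eef_pos: [0.4733, 0.3125, 0.0934]
tool_rot: [0.823, 0.569, 0.0, -0.0]
ft_force: [-1.9, -1.3, 4.9]
grip_width: 0.0242
shift rows [ 0.024  0.087 -0.   ] tcp [0.4733 0.3125 0.0934] t 11.7 F [-1.9 -1.3  4.9] w 0.0242 q [ 0.58  0.48 -0.07  1.02  0.    2.52]
```

View pics/scene10.png

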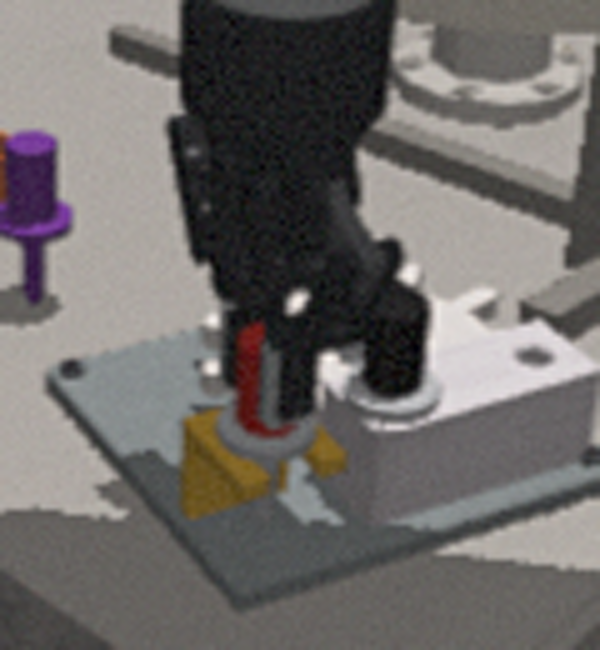

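The collar has seated: contact came at z = 0.0934, the same TCP height as when I gripped the pin in its bore. I'll release and lift clear.

```bash
python3 -m handwheel '[{"dx":0,"dy":0,"dz":0,"ax":0,"ay":0,"az":0},{"dx":0,"dy":0,"dz":0,"ax":0,"ay":0,"az":0},{"dx":0,"dy":0,"dz":0,"ax":0,"ay":0,"az":0},{"dx":0,"dy":0,"dz":0,"ax":0,"ay":0,"az":0},{"dx":0,"dy":0,"dz":0,"ax":0,"ay":0,"az":0},{"dx":0,"dy":0,"dz":0,"ax":0,"ay":0,"az":0},{"dx":0,"dy":0,"dz":0,"ax":0,"ay":0,"az":0},{"dx":0,"dy":0,"dz":0,"ax":0,"ay":0,"az":0},{"dx":0,"dy":0,"dz":0,"ax":0,"ay":0,"az":0},{"dx":0,"dy":0,"dz":0,"ax":0,"ay":0,"az":0}]' 1; python3 -m handwheel '[{"dx":0,"dy":0,"dz":-0.2,"ax":0,"ay":0,"az":0},{"dx":0,"dy":0,"dz":-0.4,"ax":0,"ay":0,"az":0},{"dx":0,"dy":0,"dz":-0.6,"ax":0,"ay":0,"az":0},{"dx":0,"dy":0,"dz":-0.8,"ax":0,"ay":0,"az":0},{"dx":0,"dy":0,"dz":-0.8,"ax":0,"ay":0,"az":0},{"dx":0,"dy":0,"dz":-0.8,"ax":0,"ay":0,"az":0},{"dx":0,"dy":0,"dz":-0.8,"ax":0,"ay":0,"az":0},{"dx":0,"dy":0,"dz":-0.6,"ax":0,"ay":0,"az":0},{"dx":0,"dy":0,"dz":-0.3,"ax":0,"ay":0,"az":0},{"dx":0,"dy":0,"dz":0,"ax":0,"ay":0,"az":0}]'; python3 - <<'E'
from h import *
for n,box,k in(('scene',(300,130,420,260),5),('wrist',(200,0,440,330),1.8)):
    p=bot.camera(n); im=cv2.cvtColor(cv2.resize(p['img'][box[1]:box[3],box[0]:box[2]],None,fx=k,fy=k,interpolation=2),cv2.COLOR_RGB2BGR)
    cv2.imwrite('pics/%s11.png'%n,im)
E
```

```text
clock: 12.75
eef_pos: [0.4731, 0.3124, 0.0923]
tool_rot: [0.823, 0.569, -0.0, 0.0]
ft_force: [0.2, 0.5, -0.3]
grip_width: 0.0853
clock: 13.75
eef_pos: [0.4738, 0.3129, 0.2266]
tool_rot: [0.823, 0.569, 0.002, 0.0]
ft_force: [0.3, -0.3, -0.1]
grip_width: 0.085
```

View pics/scene11.png

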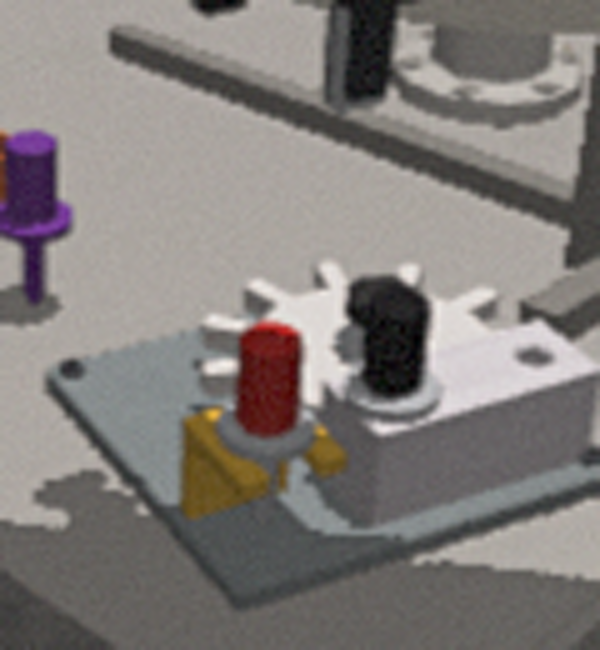

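View pics/wrist11.png

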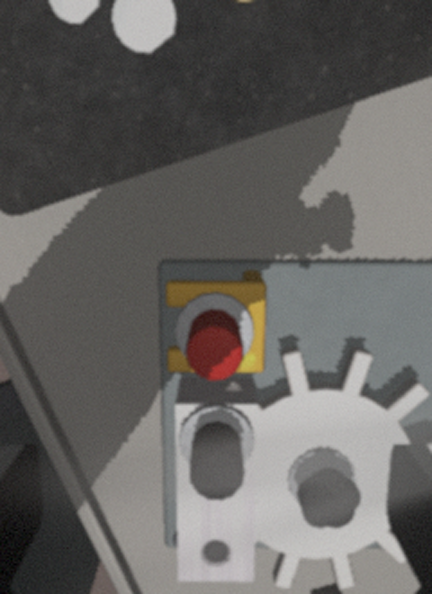

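The red pin stands upright in the fork at scene crop (268,385), with its collar flat on both arms. The black pin is still in its bore, the red pin's bore is empty and the gripper is clear.

```bash
python3 -c "
from h import *
print(bot.job_done(), bot.get_obs()['clock'])"
```

```text
the job is handed in; nothing more can be done
the job is handed in; nothing more can be done
```

The red-headed lock pin is out of its bore and standing upright in the yellow fork, with its collar resting on both arms. I drew it straight up, carried it over the black pin and lowered it into the notch.

- **Seating:** the collar made contact at TCP z = 0.0934 m, the same height as when I gripped the pin seated in its bore.
- **Final pictures:** after release, the scene and wrist cameras showed the pin upright in the fork and the black pin still in its bore. The gripper was open and well above everything.
- **Forces and time:** the wrist force readings I took stayed at about 5 N or less. The job was handed in at about 14 s.
- **Disagreement:** just above the notch, the predicted pin position differed by about 2 mm from the scene picture. I moved the pin about 3 mm toward the notch's open end before lowering it, and it went in without contact.

The hand-in call reported no verdict.

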